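# Snap the storage lid onto the dish of bread rolls

## Robot

A 6-joint arm with a two-finger parallel gripper is mounted at the origin on the work surface. World frame = base frame: x ahead of the robot, y to its left, z up, the work surface at z = 0. Lengths are in mm, angles in rad, forces in N, time in s.
With the tool pointing down it reaches from about 325 to 775 mm from the base axis. Payload 9.3 kg.
Tool frame: the origin (TCP) lies at the very end of the fingers, on their centre line; the grasp point (between the pads) lies 19 mm behind it; z points along the fingers, y is the direction in which the jaws open and shut (so a half turn about z gives the same grasp; the last joint's range is limited). The gripper opens to 85 mm and grips with 20 to 120 N. Pads are 22 mm wide; open, the fingers measure 114 mm over their backs; the gripper's body (76 mm by 85 mm) begins 54 mm behind the grasp point. The pads swing forward as they close: fully open they stand 13 mm farther back than shut.
Start: joints at [1.181, 0.259, 0.021, 1.334, 0, 1.418], TCP at [129.028, 534.648, 231.279] pointing down, gripper open.
Joint ranges: [-3.04, 3.04], [-0.91, 1.82], [-1.04, 1.36], [-1.92, 1.95], [-1.52, 1.45], [-3.14, 3.14]. Speed limits (rad/s): [2.22, 2.22, 2.79, 3.14, 3.14, 3.14].

## Interface

Orientations are given as a unit quaternion [w, x, y, z].
In Python, from plant import arm gives the robot as it stands. The module is installed in compiled form; this text tells all that it offers.
- The arm moves only by the tool play_rows, never from a script. Its argument "targets" is a list that holds one entry, the list of rows, each a list of 6 numbers: the shift along the tool's x, y, z each as a share of 0.02 m, from -1 to 1, then the turn, a rotation vector about the tool's x, y, z each as a share of 0.12 rad, from -1 to 1. A call has 1 to 8 rows; each row shifts and turns the commanded pose from where the row before left it, along the tool's axes as they then stand; what a row does not reach is not made up. A row lasts 1/10 s, in which the tool goes at most 50 mm and 8.59 degrees, less where a joint would pass 70% of its speed; a pose out of reach is approached as far as the arm can. A call with a number of a shift or a turn outside -1 to 1 is refused whole. A call with a gripper value outside its range is refused whole. "jaw" is the opening, from 0 (shut) to 1 (fully open), set as the call begins (left out, the last holds). The fingers move at their own pace and stop on an object; "grip_force" is the grip in N (left out, the last holds). Time passes only in rows, so rows that do not move let the fingers close. It gives the time, the measured TCP pose, the force and the opening at its end, in the units of the state.
- arm.sense(): the state, without advancing time (a new reading comes with each control period).
- arm.snapshot(name): name is "side" or "top"; returns the picture (400x640x3 uint8, red, green, blue); there is no depth.
- arm.camera_params(name): a dict with "fx", "fy", "cx", "cy" (pixels), "cam_to_world" (4x4, takes a point from camera to world coordinates). Camera axes: x right, y down, z forward; pixel columns grow to the right and rows downward; lengths in mm; the calibration is good to about 2 mm. A picture is of the moment at which its call begins. camera_params takes no time and is no camera call.
- arm.job_done(): hands the job in, once; it reports no verdict.
Trained networks look in the newest picture that a camera, given by its name, has taken for a name from the list of things; names that differ only in an ending like _2 or _b are one class to them, and where a whole thing is asked for, a point or a joint stands for the part that bears it (a point fixed in the world has none). Each returns a list of dicts, best first, with "confidence" (0 to 1); they miss things now and then, are a little off and sometimes report something else, mostly with a low value. They report only what shows in the picture. A call takes as long as a camera call. They do not tell look-alikes from the thing itself.
- arm.spot_in(camera, name): "pixel" ([column, row] in pixels, amid what is visible of it).
- arm.trace(camera, name): "mask" (400x640 bool, what is visible of it) and "pixel" ([column, row] in pixels, amid what is visible of it).
- arm.landmark_of(camera, name): "pixel" ([column, row] in pixels: a listed point, or the origin of a listed thing).
The state is a dict: "t": time; "joint_pos": joint angles; "dq": joint speeds; "effort": joint torques, N m; "eef_pos": TCP position; "ee_rot": TCP orientation; "wrist_force": force on the tool from outside, world axes, zero at the start; "wrist_torque": the same for the moment, N m; "grip_width": finger opening in mm.
Only numpy, scipy, OpenCV 4.12 (cv2) and the standard library are available. Lean on these libraries where they do the work, as an engineer would, in place of code of your own. Each camera call takes 0.05 s, during which the arm holds its last target.

## Task

Put the blue lid on the glass dish that holds the bread rolls and close it properly: hook the lid's fixed lip under the rim at one end of the dish, then press the other end down until its white clip snaps under the rim, so that the lid sits flat and fully home. Be gentle: do not lean hard on the glass or shove the dish about, leave the other dish and everything else on the counter where it stands, and let go at the end.

Things in the scene. Friction and masses are not known exactly. Their poses are not given: they have to be found in the camera images.
- lid_grip (a point): Blue rigid lid, pale fin, loose, right way up on the counter. Point: grasp centre of its upright grip fin (60 mm long in x, 16 thick in y, 32 high), centred on the lid. Lid axes: x from the lip end to the clip end, y across, z up. Plate 172 x 124 x 5 mm, its top 22 mm and underside 27 mm below this point; fin top 10 mm above it. Side skirts hang 10 mm under the plate, 1.8 mm play each side of a rim.
- lid_lip_end (a point): On the plate's top, 78 mm from the lid's centre at the lip (-x) end, above the dish's end rim once seated. Lid axes.
- lid_lip (a point): Axis of the fixed lip's round inward bead (radius 4 mm, 76 mm wide), 82.5 mm from the lid's centre at the -x end, 11.2 mm under the plate; the rigid end wall's inner face is 83.5 mm from the centre. Seated, the bead reaches 3.5 mm under the rim: it cannot be pressed straight on. Lower it outside the rim with the clip end raised 0.1-0.25 rad, then draw the lid 5-8 mm to the clip end till the wall meets the rim.
- lid_clip_end (a point): Centre of the white press pad's top (18 x 60 mm, 2 mm above the plate) at the clip (+x) end, 64 mm from the lid's centre. Lid axes. Seated, it is 7 mm above the rim's top; with the lip hooked and the clip not yet snapped it rests about 10 mm higher.
- lid_clip (a joint): White sprung clip, a 70 mm wide tab at the lid's +x end with a round inward bead (radius 5 mm) that overlaps the rim by 2.2 mm. Value: how far it is pushed outwards (m), 0 relaxed, at most 0.004; spring 3500 N/m. Pressing the pad down with about 6 to 18 N snaps it under the rim; then it reads about 0 again.
- roll_dish_rim (a point): Clear glass dish holding six golden bread rolls, 0.8 kg, loose. Point: centre of its mouth, level with the rim's top, 62 mm above its underside; x lengthwise, y across, z up. Rim: round bar of 4 mm radius, 164 x 114 mm outside, both ends alike: the lid fits either way round. Walls 5 mm inside the rim's outside. Rolls stay below the rim. Seated, the lid's plate rests on the rim, centred.
- empty_dish_rim (a point): The same glass dish but empty, 0.6 kg: not to be lidded. Point at the centre of its mouth, level with the rim's top, 62 mm above its underside. The two dishes may stand left or right.
- mixing_bowl: Glass bowl, 150 mm across, 80 mm high, origin under its centre; leave alone.
- jam_jar: Amber jar with white cap, 64 mm across, 85 mm high, origin under its centre; leave alone.
- cup: White cup, 76 mm across, 80 mm high, origin under its centre; leave alone.
- salt_pot: Blue pot, 36 mm across, 45 mm high, origin under its centre; leave alone.
- pepper_pot: Dark wooden pot, 36 mm across, 45 mm high, origin under its centre; leave alone.
- spoon: Spoon, 160 mm long, lying flat near the robot's right; leave alone.
- roll_dish: The dish of rolls itself: origin under its centre, on the counter; axes as for roll_dish_rim.
- lid: The lid itself: origin 43 mm below lid_grip, at the foot of its skirt; same axes.
Not all that is in view belongs to the job. There is more than one size of the lid; the job needs the larger.

How it is judged:
By the outcome, as a careful person would: the job done as asked, in the order asked, and still so for the second after the job is handed in, with the robot touching nothing.
It also fails if it takes over 46 s, if anything falls off the work surface, if the arm or the gripper's body presses on something with over 40 N, if the wrist force passes 120 N, or if a joint passes its speed limit or range.

## Working session

There is one attempt and no reset: what is moved stays moved. The work goes in short steps, Python scripts to look and compute and a tool call to move; the robot and the scene stay as the last step left them, time stands still between calls to the robot, and variables do not carry over. Pictures are saved under pics/ and viewed, and the job is handed in when it is done.

Besides the shell and the picture viewer there is one more tool, called after ">>>" by a JSON object that holds its "method" and its "body", one argument or row to a line. play_rows: Moves the arm, as the interface text tells. Shift numbers are shares of 0.02 m and turn numbers shares of 0.12 rad, none past 1 either way. Its arguments: {"type":"object","properties":{"targets":{"type":"array","items":{"type":"array","items":{"type":"array","items":{"type":"number","minimum":-1,"maximum":1}}}},"jaw":{"type":"number"},"grip_force":{"type":"number"}},"required":["targets"]}

```bash
mkdir -p pics; cat > h.py <<'E'
import numpy as np, cv2
from plant import arm
def snap(c,f):
    im=arm.snapshot(c); cv2.imwrite('pics/'+f,im[:,:,::-1]); return im
def ray(c,px):
    p=arm.camera_params(c); T=np.array(p['cam_to_world'])
    d=np.array([(px[0]-p['cx'])/p['fx'],(px[1]-p['cy'])/p['fy'],1.])
    return T[:3,3],T[:3,:3]@d
def onz(c,px,z):
    o,d=ray(c,px); return o+d*(z-o[2])/d[2]
def proj(c,P):
    p=arm.camera_params(c); T=np.array(p['cam_to_world'])
    q=T[:3,:3].T@(np.array(P)-T[:3,3]); return np.array([q[0]/q[2]*p['fx']+p['cx'],q[1]/q[2]*p['fy']+p['cy']])
def tri(a,b):
    o1,d1=ray('top',a);o2,d2=ray('side',b)
    d1/=np.linalg.norm(d1);d2/=np.linalg.norm(d2)
    s=np.linalg.lstsq(np.c_[d1,-d2],o2-o1,rcond=None)[0]
    A=o1+s[0]*d1;B=o2+s[1]*d2
    return (A+B)/2,np.linalg.norm(A-B)
E
python3 - <<'E'
from h import *
snap('top','t0.png');snap('side','s0.png')
np.set_printoptions(precision=1,suppress=True)
for c in ('top','side'):
    print(c,np.array(arm.camera_params(c)['cam_to_world']),arm.camera_params(c)['fx'])
    for n in ['lid_grip','lid_lip_end','lid_clip_end','roll_dish_rim','empty_dish_rim']:
        for r in arm.landmark_of(c,n)[:3]: print(c,n,np.array(r['pixel']),round(r['confidence'],2))
s=arm.sense();print(s)
E
```

```text
top [[   0.    -1.     0.1  289.6]
 [  -1.    -0.    -0.   -11.8]
 [   0.    -0.1   -1.  1362.3]
 [   0.     0.     0.     1. ]] 459.1563573340629
top lid_grip [197.7 299.5] 0.93
top lid_grip [303.1 194.3] 0.6
top lid_grip [434.  279.2] 0.45
top lid_lip_end [308.7 222.4] 0.72
top lid_lip_end [212.5 318. ] 0.65
top lid_lip_end [204.4 199.8] 0.65
top lid_clip_end [295.8 174.2] 0.83
top lid_clip_end [193.2 289.1] 0.71
top roll_dish_rim [407.9 194.6] 0.67
top roll_dish_rim [405.8 198.4] 0.51
top roll_dish_rim [247.7 124.8] 0.24
top empty_dish_rim [308.1 223.2] 0.74
top empty_dish_rim [200.5 197.5] 0.65
side [[   0.7   -0.4    0.6 -301.1]
 [  -0.7   -0.4    0.6 -821.7]
 [   0.    -0.8   -0.6  859.7]
 [   0.     0.     0.     1. ]] 505.0716281991386
side lid_grip [305.1 198.7] 0.86
side lid_grip [156.9 206.7] 0.79
side lid_grip [223.1 211.8] 0.16
side lid_lip_end [151. 221.] 0.71
side lid_lip_end [292.3 220. ] 0.68
side lid_clip_end [317.2 194.3] 0.81
side lid_clip_end [165.2 200.5] 0.73
side roll_dish_rim [389.9 250.9] 0.58
side empty_dish_rim [241.4 161. ] 0.66
{'t': 0.6, 'joint_pos': array([ 1.2,  0.3,  0. ,  1.3, -0. ,  1.4]), 'dq': array([-0., -0., -0., -0.,  0.,  0.]), 'effort': array([ -0. , -55.5,  34.5,   0. ,  -0. ,   0. ]), 'eef_pos': array([129. , 534.6, 231.3]), 'ee_rot': array([-0. ,  0.1,  1. , -0. ]), 'wrist_force': array([0.6, 0.4, 0.6]), 'wrist_torque': array([ 0.1, -0. , -0. ]), 'grip_width': 85.15531346821226}
```

View pics/t0.png

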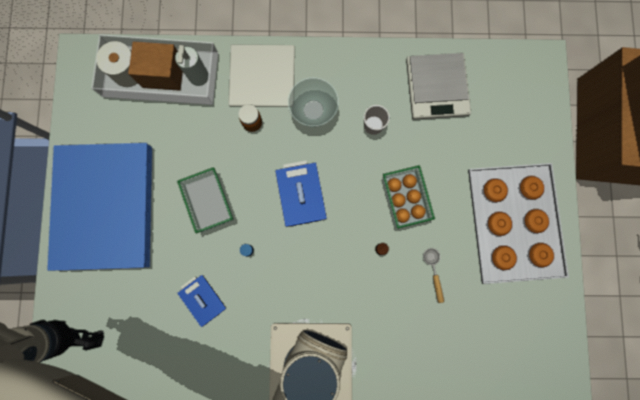

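View pics/s0.png

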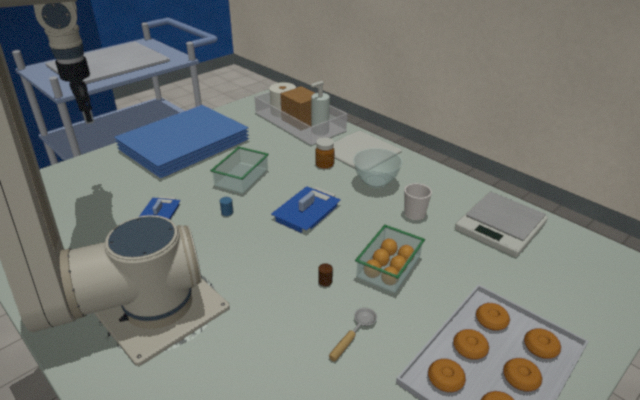

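```bash
python3 - <<'E'
import cv2
a=cv2.imread('pics/t0.png')[140:260,260:460];cv2.imwrite('pics/t0z.png',cv2.resize(a,None,fx=4,fy=4,interpolation=2))
a=cv2.imread('pics/s0.png')[160:310,240:440];cv2.imwrite('pics/s0z.png',cv2.resize(a,None,fx=4,fy=4,interpolation=2))
E
```

```text
(no output)
```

View pics/t0z.png

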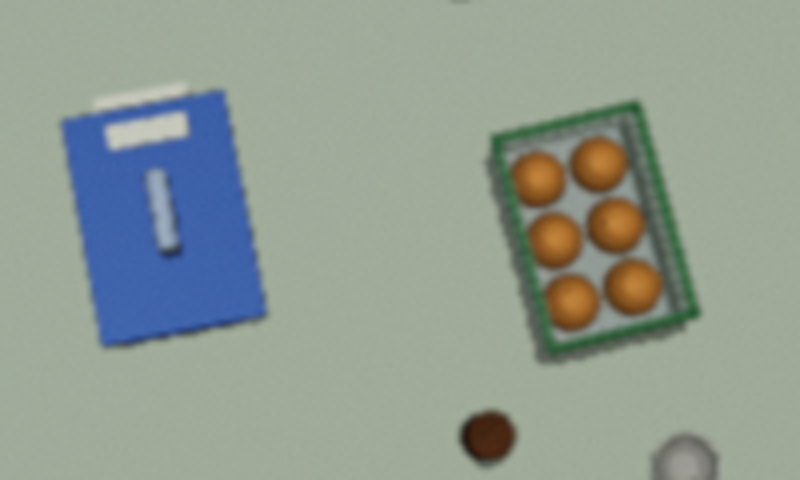

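View pics/s0z.png

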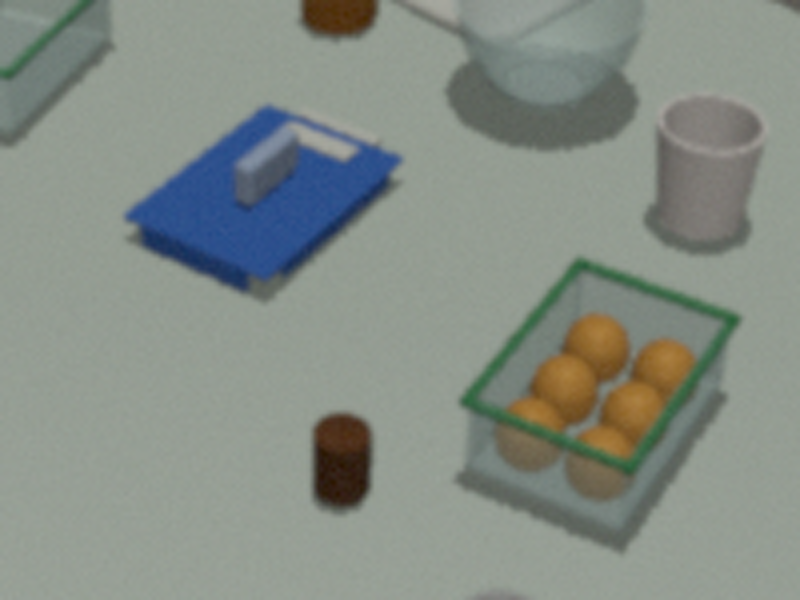

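The larger lid is at top (301,194), with its clip end away from the robot. The roll dish is at top (408,197), and the small lid at (200,300) is a decoy. Next I fit the outlines to sub-pixel accuracy.

```bash
cat > fit.py <<'E'
from h import *
from scipy.optimize import minimize
S=8
def rast(polys,shape):
    m=np.zeros((shape[0]*S,shape[1]*S),np.uint8)
    for P,v in polys:
        cv2.fillPoly(m,[np.round((P+0.5)*S*16).astype(np.int32)],v,shift=4)
    return cv2.GaussianBlur(cv2.resize(m,(shape[1],shape[0]),interpolation=cv2.INTER_AREA).astype(np.float32),(0,0),0.6)/255
def rect(x,y,z,th,a,b,cx=0,cy=0):
    c,s=np.cos(th),np.sin(th)
    return [[x+c*(cx+u*a/2)-s*(cy+v*b/2),y+s*(cx+u*a/2)+c*(cy+v*b/2),z] for u,v in((1,1),(1,-1),(-1,-1),(-1,1))]
def pj(cam,R,off): return np.array([proj(cam,p) for p in R])-off
def dish_model(cam,p,off,shape,z=58):
    x,y,th=p
    return rast([(pj(cam,rect(x,y,z,th,164,114),off),255),(pj(cam,rect(x,y,z,th,148,98),off),0)],shape)
def lid_model(cam,p,off,shape,z=21):
    x,y,th=p
    return rast([(pj(cam,rect(x,y,z,th,172,124),off),255)],shape)
def green(im):
    f=im.astype(np.float32);return np.clip(f[:,:,1]-f[:,:,0]-8-0*f[:,:,2],0,60)
def blue(im):
    f=im.astype(np.float32);return np.clip((f[:,:,2]-f[:,:,0])-5,0,70)
def fit(ims,chan,model,p0,half=45,z=None):
    data=[]
    for cam,im in ims.items():
        c=proj(cam,[p0[0],p0[1],z]).round().astype(int); off=np.maximum(c-half,0)
        q=chan(im)[off[1]:off[1]+2*half,off[0]:off[0]+2*half]; data.append((cam,q,off))
    def cost(p):
        e=0
        for cam,q,off in data:
            m=model(cam,p,off,q.shape,z); A=np.c_[m.ravel(),np.ones(m.size)]
            k,r,_,_=np.linalg.lstsq(A,q.ravel(),rcond=None); e+=((A@k-q.ravel())**2).sum()/((q-q.mean())**2).sum()
        return e
    p0=np.array(p0,float)
    r=minimize(cost,p0,method='Nelder-Mead',options=dict(initial_simplex=np.array([p0,p0+[6,0,0],p0+[0,6,0],p0+[0,0,.06]]),xatol=.02,fatol=1e-6))
    return r.x,r.fun
E
python3 - <<'E'
from fit import *
np.set_printoptions(precision=3,suppress=True)
t=cv2.imread('pics/t0.png')[:,:,::-1];s=cv2.imread('pics/s0.png')[:,:,::-1]
g=onz('top',(408,197),58)[:2];l=onz('top',(301,194),21)[:2];print(g,l)
print(green(t)[165:232,380:437].max(),t[205,385],t[200,303])
for th in (.2,):
  for ims in ({'top':t},{'side':s},{'top':t,'side':s}):
    print('dish',list(ims),fit(ims,green,dish_model,[*g,th],z=58))
    print('lid',list(ims),fit(ims,blue,lid_model,[*l,.12],z=21))
print(arm.sense()['t'])
E
```

```text
[ 475.806 -273.37 ] [487.547  35.568]
44.0 [161 172 154] [122 139 160]
dish ['top'] (array([ 478.762, -273.616,    0.249]), np.float64(0.08734023538615843))
lid ['top'] (array([487.865,  37.51 ,   0.197]), np.float64(0.0898234545986198))
dish ['side'] (array([ 476.975, -277.602,    0.252]), np.float64(0.09214532678227251))
lid ['side'] (array([472.204,  25.905,   0.183]), np.float64(0.1852764374406509))
dish ['top', 'side'] (array([ 478.113, -275.824,    0.254]), np.float64(0.43048735077181943))Traceback (most recent call last):
  File "<stdin>", line 9, in <module>
  File "fit.py", line 35, in fit
    r=minimize(cost,p0,method='Nelder-Mead',options=dict(initial_simplex=np.array([p0,p0+[6,0,0],p0+[0,6,0],p0+[0,0,.06]]),xatol=.02,fatol=1e-6))
    res = _minimize_neldermead(fun, x0, args, callback, bounds=bounds,
                               **options)
    fxcc = func(xcc)
    fx = function(np.copy(x), *(wrapper_args + args))
  File "fit.py", line 31, in cost
    m=model(cam,p,off,q.shape,z); A=np.c_[m.ravel(),np.ones(m.size)]
  File "fit.py", line 18, in lid_model
    return rast([(pj(cam,rect(x,y,z,th,172,124),off),255)],shape)
                  ~~^^^^^^^^^^^^^^^^^^^^^^^^^^^^^^^^
  File "fit.py", line 12, in pj
    def pj(cam,R,off): return np.array([proj(cam,p) for p in R])-off
                                        ~~~~^^^^^^^
  File "h.py", line 12, in proj
    p=arm.camera_params(c); T=np.array(p['cam_to_world'])
ValueError: time passes only in moves, steps and waits
```

```bash
python3 - <<'E'
s=open('h.py').read()
s=s.replace("from plant import arm\n","from plant import arm\nimport functools\n@functools.lru_cache(None)\ndef cp(c): return arm.camera_params(c)\n").replace("p=arm.camera_params(c)","p=cp(c)")
open('h.py','w').write(s)
f=open('fit.py').read()
f=f.replace("172,124),off),255)],shape)","172,124),off),255),(pj(cam,rect(x,y,z+2,th,18,60,64),off),0),(pj(cam,rect(x,y,z+27,th,60,16),off),90)],shape)")
open('fit.py','w').write(f)
E
python3 - <<'E'
from fit import *
from scipy.spatial.transform import Rotation as R
np.set_printoptions(precision=3,suppress=True)
t=cv2.imread('pics/t0.png')[:,:,::-1];s=cv2.imread('pics/s0.png')[:,:,::-1]
print('lid',fit({'top':t},blue,lid_model,[487,36,.2],z=21))
print('dish',fit({'top':t},green,dish_model,[478,-275,.2],z=58),fit({'side':s},green,dish_model,[478,-275,.2],z=58))
print('grip net',onz('top',(303.1,194.3),43),onz('side',(305.1,198.7),43),tri((303.1,194.3),(305.1,198.7)))
a=onz('top',(295.8,174.2),23);b=onz('top',(308.7,222.4),21);print(a,b,np.arctan2(*(a-b)[1::-1]))
st=arm.sense();q=st['ee_rot'];print(st['t'],st['eef_pos'],q,'\n',R.from_quat(q,scalar_first=True).as_matrix())
E
```

```text
lid (array([488.574,  37.567,   0.198]), np.float64(0.008288784851724823))
dish (array([ 478.936, -273.603,    0.249]), np.float64(0.0878151040329853)) (array([ 477.192, -277.817,    0.252]), np.float64(0.09347321186156145))
grip net [483.469  28.686  43.   ] [486.988  37.436  43.   ] (array([481.361,  29.31 ,  50.052]), np.float64(2.71199037081924))
[546.473  51.662  23.   ] [403.728  11.983  21.   ] 0.2711280403820162
0.6 [129.026 534.638 231.28 ] [-0.     0.118  0.993 -0.   ] 
 [[-0.972  0.235 -0.   ]
 [ 0.235  0.972 -0.   ]
 [ 0.    -0.    -1.   ]]
```

>>> {"method": "play_rows", "body": {
  "targets": [
    [[-0.9,-0.77,0,0,0,0],[-0.9,-0.77,0,0,0,0],[-0.9,-0.77,0,0,0,0],[-0.9,-0.77,0,0,0,0],[-0.9,-0.77,0,0,0,0],[-0.9,-0.77,0,0,0,0],[-0.9,-0.77,0,0,0,0],[-0.9,-0.77,0,0,0,0]]
  ],
  "jaw": 1
}}

```text
t: 1.4
eef_pos: [240.5, 380.3, 231.4]
ee_rot: [0.0, 0.118, 0.993, 0.0]
wrist_force: [0.1, -0.4, -0.1]
grip_width: 85.6
```

>>> {"method": "play_rows", "body": {
  "targets": [
    [[-0.9,-0.77,0,0,0,0],[-0.9,-0.77,0,0,0,0],[-0.9,-0.77,0,0,0,0],[-0.9,-0.77,0,0,0,0],[-0.9,-0.77,0,0,0,0],[-0.9,-0.77,0,0,0,0],[-0.9,-0.77,0,0,0,0],[-0.9,-0.77,0,0,0,0]]
  ]
}}

```text
t: 2.2
eef_pos: [351.6, 226.7, 231.4]
ee_rot: [0.0, 0.118, 0.993, 0.0]
wrist_force: [0.4, 0.6, -1.0]
grip_width: 85.7
```

>>> {"method": "play_rows", "body": {
  "targets": [
    [[-0.9,-0.77,0,0,0,0],[-0.9,-0.77,0,0,0,0],[-0.9,-0.77,0,0,0,0],[-0.9,-0.77,0,0,0,0],[-0.9,-0.77,0,0,0,0],[-0.9,-0.77,0,0,0,0],[-0.9,-0.77,0,0,0,0],[-0.9,-0.77,0,0,0,0]]
  ]
}}

```text
t: 3.0
eef_pos: [462.8, 73.1, 231.4]
ee_rot: [0.0, 0.118, 0.993, -0.0]
wrist_force: [1.3, 0.0, 0.1]
grip_width: 85.4
```

>>> {"method": "play_rows", "body": {
  "targets": [
    [[-0.8,-0.7,0.5,0,0,-0.9],[-0.6,-0.5,0.5,0,0,-0.9],[0,0,0.5,0,0,-0.9],[0,0,0.5,0,0,-0.9],[0,0,0,0,0,0]]
  ]
}}

```text
t: 3.5
eef_pos: [484.6, 45.1, 190.2]
ee_rot: [-0.001, -0.098, 0.995, 0.0]
wrist_force: [-0.5, 1.2, 0.4]
grip_width: 85.2
```

```bash
cat > go.py <<'E'
from h import *
from scipy.spatial.transform import Rotation as R
def st():
    s=arm.sense(); M=R.from_quat(s['ee_rot'],scalar_first=True).as_matrix(); return s,np.array(s['eef_pos']),M
def todo(P,yaw,tilt=0):
    # target: tool x = -lid x ; tilt = clip end raised
    s,p,M=st()
    lx=np.array([np.cos(yaw)*np.cos(tilt),np.sin(yaw)*np.cos(tilt),np.sin(tilt)]); ly=np.array([-np.sin(yaw),np.cos(yaw),0]); lz=np.cross(lx,ly)
    G=np.c_[-lx,ly,-lz]
    d=M.T@(np.array(P)-p)/20; r=R.from_matrix(M.T@G).as_rotvec()/.12
    print('t',round(s['t'],2),'p',p.round(2),'yaw',round(np.arctan2(-M[1,0],-M[0,0]),4),'tilt',round(float(np.arcsin(-M[2,0])),4),'roll',round(float(M[2,1]),4),'w',round(s['grip_width'],1),'F',np.round(s['wrist_force'],1),'T',np.round(s['wrist_torque'],2))
    print('shift shares',d.round(3),'turn',r.round(3))
E
python3 -c "
from go import *
todo([488.6,37.6,27],.198)"
```

```text
t 3.5 p [484.61  45.05 190.19] yaw 0.1964 tilt -0.002 roll 0.0005 w 85.2 F [-0.5  1.2  0.4] T [0.01 0.03 0.02]
shift shares [-0.139 -0.409  8.159] turn [ 0.005 -0.017 -0.013]
```

>>> {"method": "play_rows", "body": {
  "targets": [
    [[-0.14,-0.41,0.9,0,-0.02,-0.01],[0,0,0.9,0,0,0],[0,0,0.9,0,0,0],[0,0,0.9,0,0,0],[0,0,0.9,0,0,0],[0,0,0.9,0,0,0],[0,0,0.9,0,0,0],[0,0,0.9,0,0,0]]
  ]
}}

```text
t: 4.3
eef_pos: [490.2, 37.8, 47.3]
ee_rot: [0.002, -0.096, 0.995, 0.0]
wrist_force: [-0.4, 0.6, -0.1]
grip_width: 85.8
```

>>> {"method": "play_rows", "body": {
  "targets": [
    [[0,0,0.6,0,0,0],[0,0,0.35,0,0,0],[0,0,0,0,0,0]]
  ]
}}

```text
t: 4.6
eef_pos: [489.7, 37.8, 28.0]
ee_rot: [0.001, -0.097, 0.995, 0.0]
wrist_force: [-0.7, -0.1, -0.3]
grip_width: 85.3
```

```bash
python3 -c "
from go import *
todo([488.6,37.6,27],.198)
a=snap('side','s1.png')[130:280,200:400];cv2.imwrite('pics/s1z.png',cv2.resize(a[:,:,::-1],None,fx=4,fy=4))"
```

```text
t 4.6 p [489.67  37.84  28.  ] yaw 0.1947 tilt 0.0016 roll 0.0002 w 85.3 F [-0.7 -0.1 -0.3] T [ 0.05  0.03 -0.  ]
shift shares [ 0.055 -0.001  0.05 ] turn [ 0.002  0.013 -0.027]
```

View pics/s1z.png

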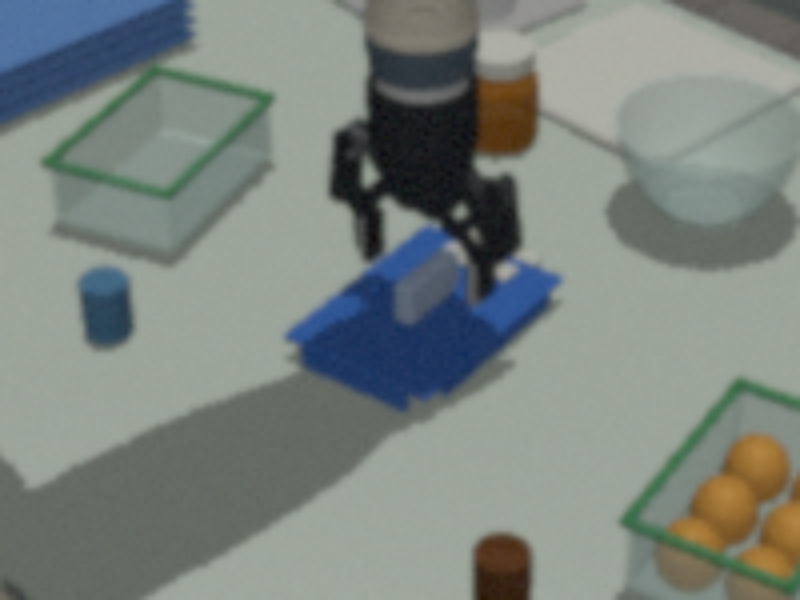

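The fingers straddle the fin, so I close on it.

>>> {"method": "play_rows", "body": {
  "targets": [
    [[0.05,0,0,0,0,0],[0,0,0,0,0,0],[0,0,0,0,0,0],[0,0,0,0,0,0],[0,0,0,0,0,0],[0,0,0,0,0,0],[0,0,0,0,0,0],[0,0,0,0,0,0]]
  ],
  "jaw": 0,
  "grip_force": 80
}}

```text
t: 5.45
eef_pos: [489.1, 37.5, 28.7]
ee_rot: [0.002, -0.098, 0.995, -0.0]
wrist_force: [-0.8, -1.5, 5.9]
grip_width: 14.8
```

```bash
python3 -c "
from go import *
todo([488.6,37.6,27],.198)"
```

```text
t 5.45 p [489.09  37.47  28.7 ] yaw 0.1961 tilt 0.003 roll -0.0004 w 14.8 F [-0.8 -1.5  5.9] T [-0.08  0.25 -0.16]
shift shares [0.023 0.011 0.085] turn [-0.003  0.025 -0.016]
```

>>> {"method": "play_rows", "body": {
  "targets": [
    [[0,0,-0.5,0,0,0],[0,0,-0.9,0,0,0],[0,0,-0.9,0,0,0],[0,0,-0.9,0,0,0],[0,-0.4,-0.9,0,0,0],[0.2,-0.7,-0.9,0,0,0],[0.2,-0.8,-0.5,0,0,0],[0.2,-0.8,0,0,0,0]]
  ]
}}

```text
t: 6.25
eef_pos: [487.9, -18.3, 140.2]
ee_rot: [0.002, -0.098, 0.995, -0.0]
wrist_force: [-0.6, -0.5, -1.8]
grip_width: 14.6
```

>>> {"method": "play_rows", "body": {
  "targets": [
    [[0.2,-0.8,0,0,0,0],[0.2,-0.8,0,0,0,0],[0.2,-0.8,0,0,0,0],[0.2,-0.8,0,0,0,0],[0.2,-0.8,0,0,0,0],[0.2,-0.8,0,0,0,0],[0.2,-0.8,0,0,0,0],[0.2,-0.8,0,0,0,0]]
  ]
}}

```text
t: 7.05
eef_pos: [480.7, -150.1, 138.6]
ee_rot: [0.001, -0.098, 0.995, 0.0]
wrist_force: [-0.5, -0.2, -1.9]
grip_width: 14.4
```

>>> {"method": "play_rows", "body": {
  "targets": [
    [[0.2,-0.8,0,0,0,-0.1],[0.2,-0.8,0,0,0,-0.1],[0.2,-0.8,0,0,0,-0.1],[0.2,-0.8,0,0,0,-0.1],[0.2,-0.7,0,0,0,0],[0.2,-0.4,0,0,0,0],[0,0,0,0,0,0],[0,0,0,0,0,0]]
  ]
}}

```text
t: 7.85
eef_pos: [476.3, -238.5, 138.1]
ee_rot: [0.001, -0.122, 0.993, 0.0]
wrist_force: [0.1, 1.0, -2.1]
grip_width: 14.4
```

```bash
python3 -c "
from go import *
todo([478,-275.7,134],.25)
a=snap('side','s2.png')[100:300,290:490];cv2.imwrite('pics/s2z.png',cv2.resize(a[:,:,::-1],None,fx=3,fy=3))
a=snap('top','t2.png')[130:270,330:490];cv2.imwrite('pics/t2z.png',cv2.resize(a[:,:,::-1],None,fx=4,fy=4))"
```

```text
t 7.85 p [ 476.29 -238.49  138.11] yaw 0.2439 tilt 0.0023 roll 0.0004 w 14.4 F [ 0.1  1.  -2.1] T [-0.02  0.02  0.03]
shift shares [ 0.367 -1.826  0.204] turn [ 0.003  0.019 -0.051]
```

View pics/s2z.png

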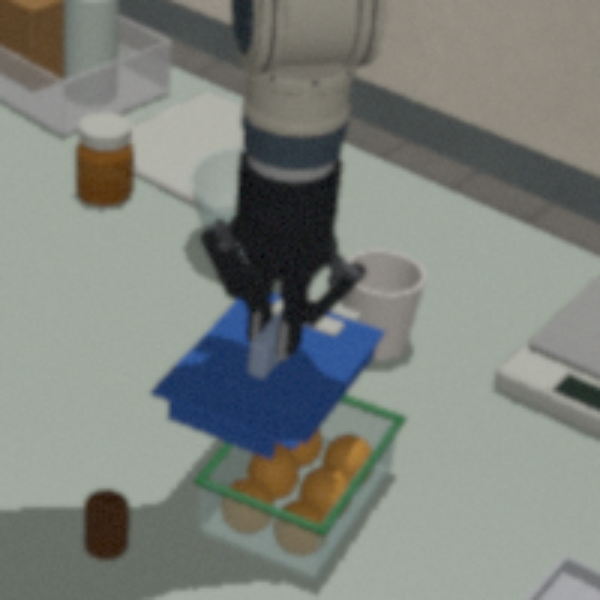

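View pics/t2z.png

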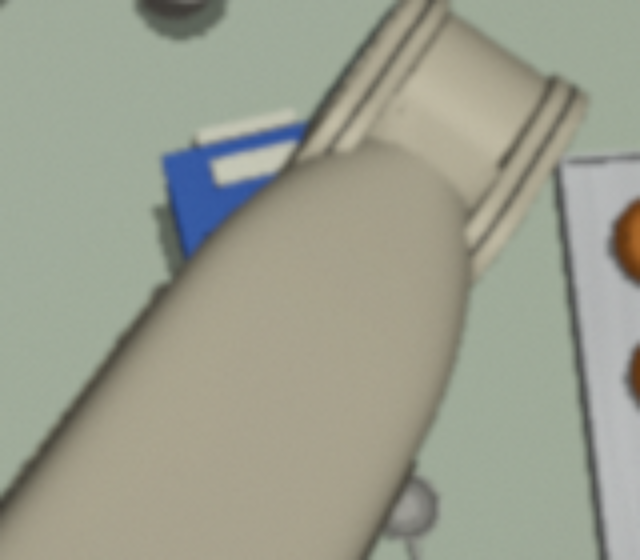

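```bash
cat >> fit.py <<'E'
def fitw(cam,im,chan,model,p0,z,wpoly):
    half=60
    c=proj(cam,[p0[0],p0[1],z]).round().astype(int); off=np.maximum(c-half,0)
    sl=(slice(off[1],off[1]+2*half),slice(off[0],off[0]+2*half))
    W=np.zeros(im.shape[:2],np.uint8)
    for w in wpoly: cv2.fillPoly(W,[np.array(w,np.int32)],1)
    q=chan(im)[sl]; w=W[sl].astype(bool)
    def cost(p):
        m=model(cam,p,off,q.shape,z)[w]; A=np.c_[m,np.ones(m.size)]; k=np.linalg.lstsq(A,q[w],rcond=None)[0]
        return ((A@k-q[w])**2).sum()/((q[w]-q[w].mean())**2).sum()
    p0=np.array(p0,float)
    r=minimize(cost,p0,method='Nelder-Mead',options=dict(initial_simplex=np.array([p0,p0+[4,0,0],p0+[0,4,0],p0+[0,0,.04]]),xatol=.02,fatol=1e-6))
    return r.x,r.fun
E
python3 - <<'E'
from fit import *
np.set_printoptions(precision=3,suppress=True)
t2=cv2.imread('pics/t2.png')[:,:,::-1];s2=cv2.imread('pics/s2.png')[:,:,::-1];s0=cv2.imread('pics/s0.png')[:,:,::-1]
# zoom->full top: x/4+330,y/4+130
w=[(100/4+330,90/4+130),(300/4+330,90/4+130),(300/4+330,140/4+130),(175/4+330,258/4+130),(175/4+330,270/4+130),(100/4+330,270/4+130)]
print('top held',fitw('top',t2,blue,lid_model,[476.3,-238.5,.244],130.4,[w]))
for p in [(180,205),(190,215),(205,228),(225,235)]: pass
# side s0 : lid zoom s0z (x4, off 240,160)
print([s0[160+y//4,240+x//4] for x,y in((200,200),(270,260),(190,255),(260,280),(340,230),(350,205))])
print([s2[100+y//3,290+x//3] for x,y in((190,355),(230,400),(200,375),(230,430),(320,390),(340,400))])
E
```

```text
top held (array([ 475.458, -234.722,    0.236]), np.float64(0.03113609384267493))
[array([ 45,  81, 139], dtype=uint8), array([ 43,  80, 141], dtype=uint8), array([28, 51, 97], dtype=uint8), array([78, 88, 96], dtype=uint8), array([80, 91, 96], dtype=uint8), array([ 34,  62, 116], dtype=uint8)]
[array([ 59,  93, 153], dtype=uint8), array([ 32,  54, 100], dtype=uint8), array([34, 56, 99], dtype=uint8), array([26, 51, 97], dtype=uint8), array([ 34,  55, 101], dtype=uint8), array([65, 88, 92], dtype=uint8)]
```

```bash
python3 - <<'E'
from fit import *
np.set_printoptions(precision=3,suppress=True)
s2=cv2.imread('pics/s2.png')[:,:,::-1];s0=cv2.imread('pics/s0.png')[:,:,::-1]
def hullm(cam,p,off,shape,z=21):
    x,y,th=p
    P=np.vstack([pj(cam,rect(x,y,z,th,172,124),off),pj(cam,rect(x,y,z-5,th,172,124),off)])
    return rast([(cv2.convexHull(P.astype(np.float32))[:,0],255)],shape)
def W(l,f,o): return [(x/f+o[0],y/f+o[1]) for x,y in l]
w2=[W([(120,395),(120,375),(210,290),(245,310),(175,395),(160,398)],3,(290,100)),W([(358,300),(420,325),(400,340),(383,338),(350,325)],3,(290,100))]
print('side held',fitw('side',s2,blue,hullm,[476.3,-238.5,.244],130.4,w2))
w0=[W([(110,222),(110,200),(260,90),(290,115),(160,215),(140,222)],4,(240,160)),W([(360,135),(420,150),(415,168),(395,172),(350,155)],4,(240,160))]
print('side s0',fitw('side',s0,blue,hullm,[488,37.5,.196],21,w0))
print('FK lid then 488.6,37.5,.196; held 476.3-,-238.5,.244')
print(np.array(cp('top')['cam_to_world']),np.array(cp('side')['cam_to_world']),cp('top'))
E
```

```text
side held (array([ 471.643, -241.912,    0.265]), np.float64(0.03447760739306348))
side s0 (array([485.035,  31.725,   0.205]), np.float64(0.056326467003431496))
FK lid then 488.6,37.5,.196; held 476.3-,-238.5,.244
[[   0.006   -0.99     0.142  289.647]
 [  -1.      -0.008   -0.011  -11.839]
 [   0.012   -0.142   -0.99  1362.311]
 [   0.       0.       0.       1.   ]] [[   0.718   -0.398    0.571 -301.125]
 [  -0.696   -0.417    0.584 -821.709]
 [   0.006   -0.817   -0.577  859.738]
 [   0.       0.       0.       1.   ]] {'fx': 459.1563573340629, 'fy': 459.1563573340629, 'cx': 322.04872702797525, 'cy': 195.78304124073586, 'cam_to_world': array([[   0.006,   -0.99 ,    0.142,  289.647],
       [  -1.   ,   -0.008,   -0.011,  -11.839],
       [   0.012,   -0.142,   -0.99 , 1362.311],
       [   0.   ,    0.   ,    0.   ,    1.   ]])}
```

```bash
python3 - <<'E'
from fit import *
np.set_printoptions(precision=2,suppress=True)
t2=cv2.imread('pics/t2.png');s2=cv2.imread('pics/s2.png');s0=cv2.imread('pics/s0.png')
def draw(im,cam,p,z,crop,f,name):
    x0,y0,w,h=crop
    a=cv2.resize(im[y0:y0+h,x0:x0+w],None,fx=f,fy=f,interpolation=cv2.INTER_CUBIC)
    for zz in (z,z-5,z-15):
        q=(pj(cam,rect(p[0],p[1],zz,p[2],172,124),np.array([x0,y0]))+.5)*f
        cv2.polylines(a,[np.round(q*16).astype(np.int32)],True,(0,255,255) if zz==z else (0,0,255),1,shift=4)
    cv2.imwrite('pics/'+name,a)
draw(t2,'top',[476.1,-238.5,.244],130.4,(355,150,60,60),10,'d_t2.png')
draw(s2,'side',[476.1,-238.5,.244],130.4,(330,190,100,70),8,'d_s2.png')
draw(s0,'side',[488.6,37.5,.196],21,(265,180,90,60),8,'d_s0.png')
E
```

```text
(no output)
```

View pics/d_t2.png

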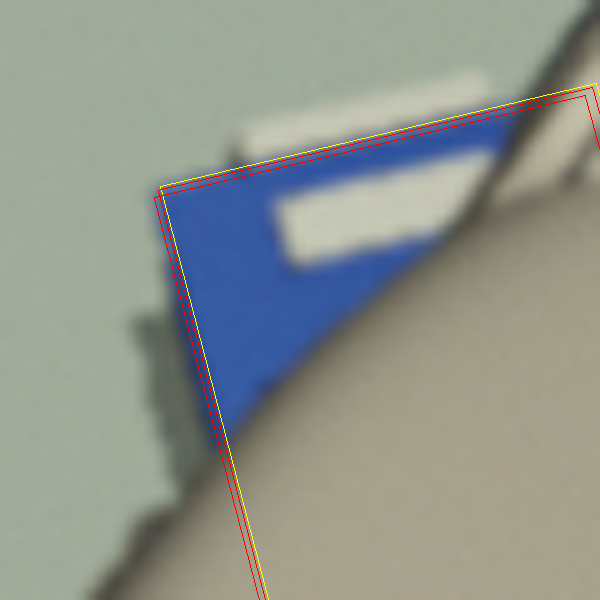

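View pics/d_s2.png

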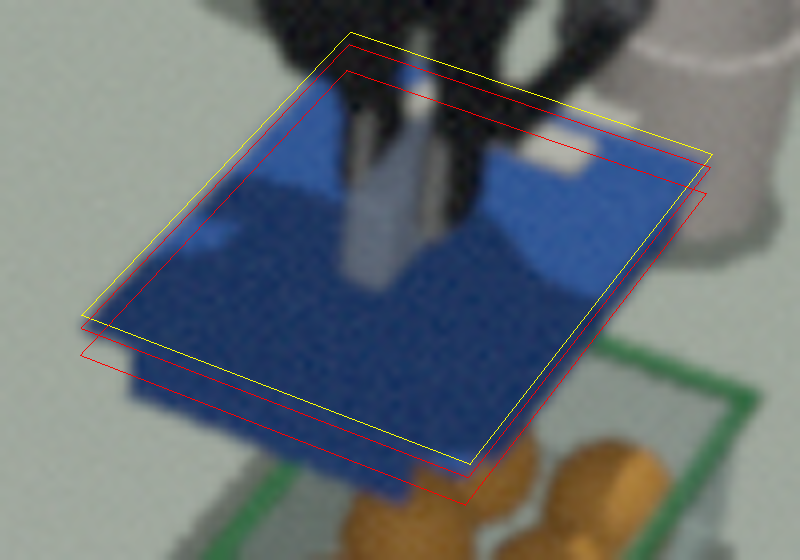

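View pics/d_s0.png

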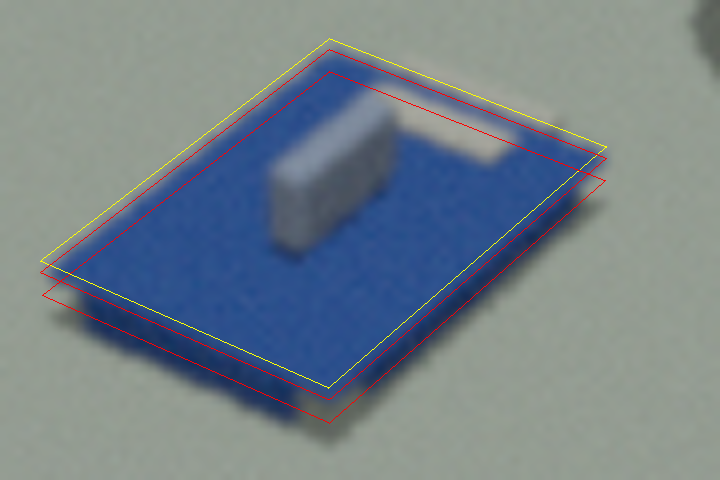

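```bash
python3 -c "
from go import *
todo([479.2,-273.8,108],.25)"
```

```text
t 7.95 p [ 476.43 -238.16  138.17] yaw 0.2448 tilt 0.0024 roll 0.0002 w 14.9 F [ 0.6  0.3 -1.4] T [ 0.04  0.07 -0.01]
shift shares [ 0.301 -1.763  1.508] turn [ 0.001  0.02  -0.044]
```

>>> {"method": "play_rows", "body": {
  "targets": [
    [[0.1,-0.6,0.4,0,0.02,-0.04],[0.1,-0.6,0.4,0,0,0],[0.1,-0.56,0.4,0,0,0],[0,0,0.3,0,0,0],[0,0,0,0,0,0],[0,0,0,0,0,0]]
  ]
}}

```text
t: 8.55
eef_pos: [479.1, -274.2, 107.8]
ee_rot: [-0.0, -0.124, 0.992, 0.0]
wrist_force: [0.4, 0.2, -1.5]
grip_width: 14.9
```

```bash
cat > cal.py <<'E'
from fit import *
import sys
from go import *
def prism(cam,p,off,z,sk=True):
    x,y,th=p
    L=[pj(cam,rect(x,y,zz,th,172,124),off) for zz in (z,z-5)]
    return cv2.convexHull(np.vstack(L).astype(np.float32))[:,0]
def skirtp(cam,p,off,z):
    x,y,th=p
    return cv2.convexHull(np.vstack([pj(cam,rect(x,y,zz,th,150,124),off) for zz in(z-5,z-15)]).astype(np.float32))[:,0]
def draw(im,cam,p,z,crop,f,name,d=(0,0),dish=None):
    x0,y0,w,h=crop
    a=cv2.resize(np.ascontiguousarray(im[y0:y0+h,x0:x0+w]),None,fx=f,fy=f,interpolation=cv2.INTER_CUBIC)
    def pl(R,col):
        q=(pj(cam,R,np.array([x0,y0]))+d+.5)*f
        cv2.polylines(a,[np.round(q*16).astype(np.int32)],True,col,1,shift=4)
    if p is not None:
      for zz in (z,z-5): pl(rect(p[0],p[1],zz,p[2],172,124),(0,255,255))
    if dish is not None:
      for s in ((164,114),(148,98)): pl(rect(dish[0],dish[1],58,dish[2],*s),(0,0,255))
    cv2.imwrite('pics/'+name,a)
E
python3 - <<'E'
from cal import *
todo([479.2,-273.8,108],.25)
t=snap('top','t3.png')[:,:,::-1];s=snap('side','s3.png')[:,:,::-1]
_,p,_M=st(); pl=[p[0]-.2,p[1],.25]; z=p[2]-7.7
draw(s,'side',pl,z,(335,205,100,90),8,'d_s3.png',(0,0),[479.5,-273.8,.25])
draw(t,'top',pl,z,(365,145,80,90),8,'d_t3.png',(0,0),[479.5,-273.8,.25])
E
```

```text
t 8.55 p [ 479.11 -274.21  107.83] yaw 0.249 tilt -0.0004 roll 0.0006 w 14.9 F [ 0.4  0.2 -1.5] T [ 0.03  0.02 -0.  ]
shift shares [-0.009  0.019 -0.008] turn [ 0.005 -0.004 -0.008]
```

View pics/d_s3.png

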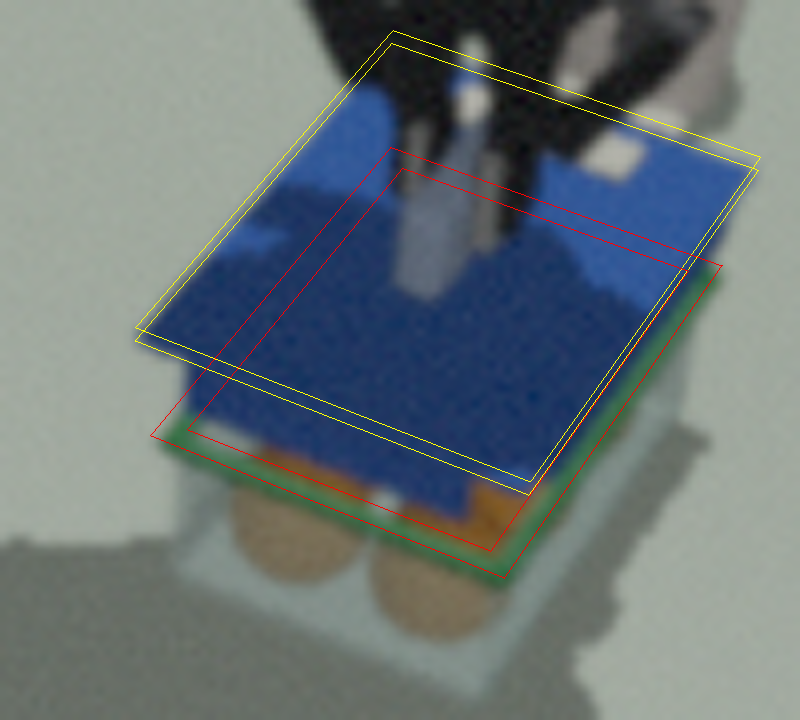

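View pics/d_t3.png

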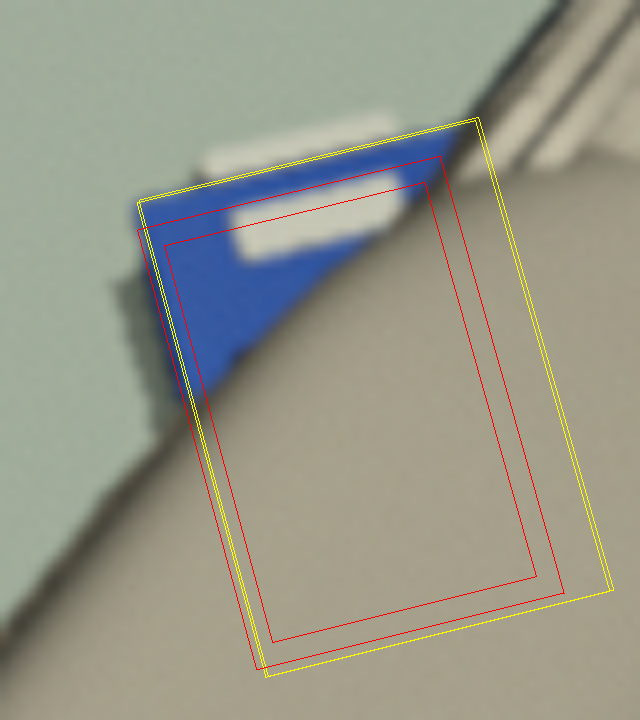

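```bash
python3 - <<'E'
from cal import *
np.set_printoptions(precision=2,suppress=True)
s=[cv2.imread('pics/s3.png')[:,:,::-1],snap('side','s3b.png'),snap('side','s3c.png')]
s=np.mean(s,axis=0); t=np.mean([cv2.imread('pics/t3.png')[:,:,::-1],snap('top','t3b.png'),snap('top','t3c.png')],axis=0)
t0=cv2.imread('pics/t0.png')[:,:,::-1]; s0=cv2.imread('pics/s0.png')[:,:,::-1]
_,p,_M=st(); yaw=np.arctan2(-_M[1,0],-_M[0,0]); z=p[2]-7.7; print(p,yaw)
def Wf(l,f,o): return [(x/f+o[0],y/f+o[1]) for x,y in l]
def hm(cam,q,off,shape,z):
    return rast([(prism(cam,q,off,z),255)],shape)
def hms(cam,q,off,shape,z):
    return rast([(prism(cam,q,off,z),255),(skirtp(cam,q,off,z),255)],shape)
def fit2(cam,im,chan,model,base,z,w,fixyaw=True):
    # shift along/across in frame of yaw
    half=60;c=proj(cam,[base[0],base[1],z]).round().astype(int);off=np.maximum(c-half,0)
    sl=(slice(off[1],off[1]+2*half),slice(off[0],off[0]+2*half))
    Wm=np.zeros(im.shape[:2],np.uint8)
    for k in w: cv2.fillPoly(Wm,[np.round(np.array(k)).astype(np.int32)],1)
    wm=Wm[sl].astype(bool);q=chan(im)[sl];cy,sy=np.cos(base[2]),np.sin(base[2])
    def cost(d):
        P=[base[0]+cy*d[0]-sy*d[1],base[1]+sy*d[0]+cy*d[1],base[2]+d[2]/60]
        m=model(cam,P,off,q.shape,z)[wm];A=np.c_[m,np.ones(m.size)];k=np.linalg.lstsq(A,q[wm],rcond=None)[0]
        return ((A@k-q[wm])**2).sum()/((q[wm]-q[wm].mean())**2).sum()+(d[2]/2)**2*.01*fixyaw
    r=minimize(cost,[0,0,0],method='Nelder-Mead',options=dict(initial_simplex=np.array([[0,0,0],[4,0,0],[0,4,0],[0,0,2.]]),xatol=.02,fatol=1e-6))
    return r.x,r.fun
o=(335,205)
wl=[Wf([(100,330),(330,60),(370,85),(385,130),(170,330),(160,345),(110,345)],8,o),Wf([(690,115),(790,150),(790,175),(755,180),(670,150)],8,o)]
wr=[Wf([(150,410),(190,430),(240,465),(470,545),(520,545),(680,320),(690,270),(745,270),(520,620),(150,465)],8,o)]
print('side lid  along,across,yaw*60',fit2('side',s,blue,hm,[p[0]-.2,p[1],yaw],z,wl))
D=[479.5,-273.8,.25]
print('side rim s3',fit2('side',s,green,dish_model,D,58,wr))
full=[[(0,0),(639,0),(639,399),(0,399)]]
print('side rim s0 full',fit2('side',s0,green,dish_model,D,58,full),'top rim t0',fit2('top',t0,green,dish_model,D,58,full))
o=(365,145)
wt=[Wf([(90,120),(400,90),(440,150),(400,165),(230,190),(230,320),(190,390),(160,390),(110,260)],8,o)]
print('top lid held',fit2('top',t,blue,hms,[p[0]-.2,p[1],yaw],z,wt))
print('top lid t0',fit2('top',t0,blue,lid_model,[488.6,37.5,.196],21,full))
E
```

```text
[ 479.46 -274.22  108.47] 0.24953649934411226
side lid  along,across,yaw*60 (array([-6.33, -2.37,  1.1 ]), np.float64(0.03822977809810079))
side rim s3 (array([-2.98, -2.2 ,  0.26]), np.float64(0.08107180908502437))
side rim s0 full (array([-3.3 , -3.18,  0.06]), np.float64(0.1922249684206585)) top rim t0 (array([-0.68,  0.36, -0.06]), np.float64(0.104669064617388))
top lid held (array([-0.72,  1.27,  0.  ]), np.float64(0.043330398474908494))
top lid t0 (array([0.01, 0.21, 0.09]), np.float64(0.056549268839229276))
```

```bash
cat >> go.py <<'E'
D=np.array([479.57,-274.1]);DY=.25;TX=.3;TZ=12.7
def hook(bx,bz,th,dz=0):
    T=np.array([TX-bx,TZ-bz]); a=-78+np.cos(th)*T[0]-np.sin(th)*T[1]; z=58+np.sin(th)*T[0]+np.cos(th)*T[1]
    P=[D[0]+a*np.cos(DY),D[1]+a*np.sin(DY),z]; print('target',np.round(P,2)); todo(P,DY,th)
def where():
    s,p,M=st(); th=np.arcsin(-M[2,0]); a=(p[0]-D[0])*np.cos(DY)+(p[1]-D[1])*np.sin(DY); c=-(p[0]-D[0])*np.sin(DY)+(p[1]-D[1])*np.cos(DY)
    # bar in lid frame
    v=np.array([-78-a,58-p[2]]); lx=np.cos(th)*v[0]+np.sin(th)*v[1]+TX; lz=-np.sin(th)*v[0]+np.cos(th)*v[1]+TZ
    print('bar in lid',round(lx,2),round(lz,2),'across',round(c,2)); 
E
python3 -c "
from go import *
where()
hook(-70.5,-14,.16)"
```

```text
bar in lid -77.58 -37.74 across -0.09
target [ 467.6  -277.16   95.64]
t 8.85 p [ 479.46 -274.22  108.47] yaw 0.2495 tilt 0.0003 roll -0.0006 w 14.4 F [ 0.2 -0.5 -1.4] T [-0.02  0.03  0.03]
shift shares [0.611 0.004 0.641] turn [-0.005 -1.33  -0.003]
```

>>> {"method": "play_rows", "body": {
  "targets": [
    [[0.3,0,0.3,0,0,0],[0.31,0,0.34,0,0,0],[0,0,0,0,-0.5,0],[0,0,0,0,-0.5,0],[0,0,0,0,-0.33,0],[0,0,0,0,0,0],[0,0,0,0,0,0]]
  ]
}}

```text
t: 9.55
eef_pos: [466.9, -277.6, 95.1]
ee_rot: [0.078, -0.123, 0.989, 0.01]
wrist_force: [0.1, -0.2, -1.7]
grip_width: 14.2
```

```bash
python3 -c "
from cal import *
where()
hook(-70.5,-5,.16)
a=snap('side','s4.png')[200:300,330:440];cv2.imwrite('pics/s4z.png',cv2.resize(a[:,:,::-1],None,fx=7,fy=6,interpolation=2))"
```

```text
bar in lid -69.58 -13.73 across -0.23
target [ 468.99 -276.8    86.75]
t 9.55 p [ 466.88 -277.57   95.11] yaw 0.2484 tilt 0.1583 roll 0.0 w 14.2 F [ 0.1 -0.2 -1.7] T [-0.05  0.21  0.02]
shift shares [-0.044  0.011  0.43 ] turn [-0.002 -0.014 -0.013]
```

View pics/s4z.png

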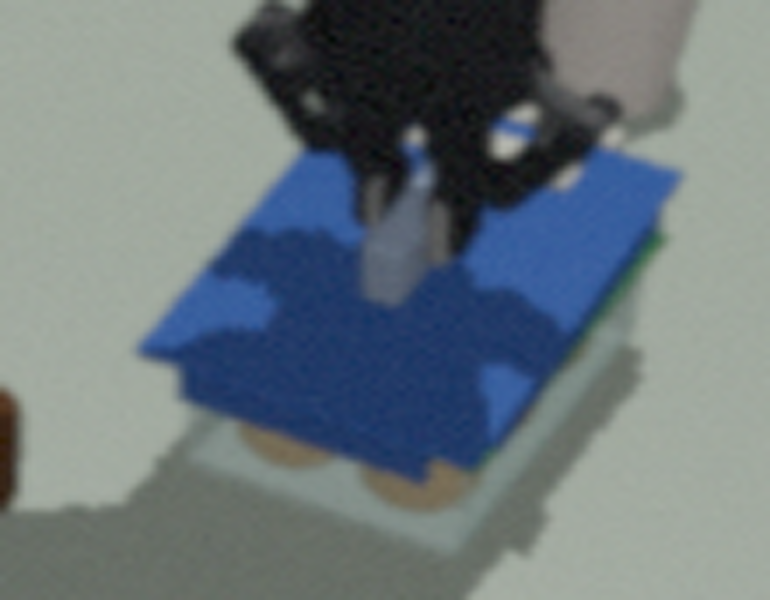

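>>> {"method": "play_rows", "body": {
  "targets": [
    [[0,0.01,0.1,0,0,0],[0,0,0.1,0,0,0],[0,0,0.1,0,0,0],[0,0,0.05,0,0,0],[0,0,0,0,0,0]]
  ]
}}

```text
t: 10.1
eef_pos: [468.7, -277.1, 88.2]
ee_rot: [0.079, -0.124, 0.989, 0.01]
wrist_force: [0.5, -2.4, -1.9]
grip_width: 14.7
```

```bash
python3 -c "
from cal import *
where()
hook(-70.5,-4,.16)"
```

```text
bar in lid -70.4 -6.57 across -0.18
target [ 469.14 -276.76   85.77]
t 10.1 p [ 468.71 -277.06   88.25] yaw 0.2495 tilt 0.1595 roll -0.0004 w 14.7 F [ 0.5 -2.4 -1.9] T [-0.47  0.08  0.11]
shift shares [-0.004  0.009  0.126] turn [-0.004 -0.004 -0.004]
```

>>> {"method": "play_rows", "body": {
  "targets": [
    [[0,-0.04,0,0,0,0],[0,0,0.03,0,0,0],[0,0,0.03,0,0,0],[0,0,0,0,0,0]]
  ]
}}

```text
t: 10.5
eef_pos: [468.8, -277.5, 87.1]
ee_rot: [0.079, -0.124, 0.989, 0.01]
wrist_force: [0.2, -0.1, -1.9]
grip_width: 14.5
```

```bash
python3 -c "
from cal import *
where()
hook(-70.5,-4,.16)"
```

```text
bar in lid -70.19 -5.43 across -0.63
target [ 469.14 -276.76   85.77]
t 10.5 p [ 468.79 -277.5    87.09] yaw 0.2491 tilt 0.1595 roll 0.0003 w 14.5 F [ 0.2 -0.1 -1.9] T [-0.04  0.23 -0.03]
shift shares [-0.015  0.031  0.069] turn [ 0.001 -0.004 -0.007]
```

Side contact is gone. Lower until the plate touches the rim.

>>> {"method": "play_rows", "body": {
  "targets": [
    [[0,-0.02,0.03,0,0,0],[0,0,0.03,0,0,0],[0,0,0.02,0,0,0],[0,0,0,0,0,0]]
  ]
}}

```text
t: 10.9
eef_pos: [469.3, -278.0, 85.8]
ee_rot: [0.079, -0.124, 0.989, 0.01]
wrist_force: [0.1, -0.4, -0.4]
grip_width: 14.4
```

```bash
python3 -c "
from cal import *
where()
hook(-70.5,-4,.16)"
```

```text
bar in lid -70.33 -4.05 across -1.25
target [ 469.14 -276.76   85.77]
t 10.9 p [ 469.29 -278.02   85.77] yaw 0.2492 tilt 0.1597 roll -0.0003 w 14.4 F [ 0.1 -0.4 -0.4] T [-0.02  0.36  0.03]
shift shares [-0.008  0.063  0.001] turn [-0.004 -0.003 -0.007]
```

>>> {"method": "play_rows", "body": {
  "targets": [
    [[-0.1,0,0,0,0,0],[-0.1,0,0,0,0,0],[-0.1,0,0,0,0,0],[0,0,0,0,0,0]]
  ]
}}

```text
t: 11.3
eef_pos: [475.3, -276.5, 86.6]
ee_rot: [0.079, -0.124, 0.989, 0.01]
wrist_force: [0.5, 0.0, 0.1]
grip_width: 14.6
```

```bash
python3 -c "
from cal import *
where()
hook(-79,-4,.16)"
```

```text
bar in lid -76.56 -3.92 across -1.21
target [ 477.27 -274.69   87.12]
t 11.3 p [ 475.25 -276.45   86.63] yaw 0.2495 tilt 0.1597 roll -0.0002 w 14.6 F [0.5 0.  0.1] T [-0.05  0.42 -0.03]
shift shares [-0.122  0.061 -0.005] turn [-0.002 -0.003 -0.004]
```

>>> {"method": "play_rows", "body": {
  "targets": [
    [[-0.05,0,0,0,0,0],[-0.05,0,0,0,0,0],[0,0,0,0,0,0]]
  ]
}}

```text
t: 11.6
eef_pos: [476.6, -275.9, 86.6]
ee_rot: [0.079, -0.124, 0.989, 0.01]
wrist_force: [-3.2, -1.1, -2.7]
grip_width: 14.5
```

```bash
python3 -c "
from cal import *
where()
hook(-79,-4,.16)"
```

```text
bar in lid -77.95 -3.74 across -1.0
target [ 477.27 -274.69   87.12]
t 11.6 p [ 476.59 -275.9    86.61] yaw 0.249 tilt 0.1588 roll 0.0004 w 14.5 F [-3.2 -1.1 -2.7] T [-0.3   1.15  0.01]
shift shares [-0.051  0.05  -0.018] turn [ 0.002 -0.01  -0.008]
```

Contact on the draw: Fx −3.2 N, Fz −2.7 N, so the lip is hooked. Now I lower the clip end by turning about the rim bar.

```bash
python3 -c "
from cal import *
hook(-77.8,-4,.16)
hook(-77.8,-4,.12)
hook(-77.8,-4,.085)"
```

```text
target [ 476.12 -274.98   86.93]
t 11.6 p [ 476.59 -275.9    86.61] yaw 0.249 tilt 0.1588 roll 0.0004 w 14.5 F [-3.2 -1.1 -2.7] T [-0.3   1.15  0.01]
shift shares [ 0.009  0.05  -0.017] turn [ 0.002 -0.01  -0.008]
target [ 477.19 -274.71   83.93]
t 11.6 p [ 476.59 -275.9    86.61] yaw 0.249 tilt 0.1588 roll 0.0004 w 14.5 F [-3.2 -1.1 -2.7] T [-0.3   1.15  0.01]
shift shares [-0.022  0.05   0.139] turn [ 0.002  0.323 -0.008]
target [ 478.02 -274.5    81.27]
t 11.6 p [ 476.59 -275.9    86.61] yaw 0.249 tilt 0.1588 roll 0.0004 w 14.5 F [-3.2 -1.1 -2.7] T [-0.3   1.15  0.01]
shift shares [-0.043  0.05   0.277] turn [ 0.003  0.615 -0.008]
```

>>> {"method": "play_rows", "body": {
  "targets": [
    [[-0.01,0,0.07,0,0.16,0],[-0.01,0,0.07,0,0.16,0],[0,0,0,0,0,0]]
  ]
}}

```text
t: 11.9
eef_pos: [478.0, -275.7, 83.9]
ee_rot: [0.059, -0.124, 0.99, 0.007]
wrist_force: [-2.3, -0.3, -0.8]
grip_width: 14.5
```

```bash
python3 -c "
from cal import *
where()
hook(-77.8,-4,.085)"
```

```text
bar in lid -78.35 -3.94 across -1.14
target [ 478.02 -274.5    81.27]
t 11.9 p [ 478.01 -275.67   83.92] yaw 0.2498 tilt 0.1198 roll 0.0001 w 14.5 F [-2.3 -0.3 -0.8] T [-0.23  0.77 -0.03]
shift shares [0.001 0.057 0.133] turn [ 0.     0.29  -0.001]
```

>>> {"method": "play_rows", "body": {
  "targets": [
    [[0,0,0.07,0,0.15,0],[0,0,0.06,0,0.14,0],[0,0,0,0,0,0]]
  ]
}}

```text
t: 12.2
eef_pos: [478.6, -275.7, 81.5]
ee_rot: [0.043, -0.124, 0.991, 0.005]
wrist_force: [-0.5, 0.7, -0.8]
grip_width: 14.8
```

```bash
python3 -c "
from cal import *
where()
hook(-78,-4,.065)"
```

```text
bar in lid -78.09 -4.15 across -1.27
target [ 478.65 -274.34   79.75]
t 12.2 p [ 478.58 -275.66   81.53] yaw 0.2499 tilt 0.086 roll -0.0002 w 14.8 F [-0.5  0.7 -0.8] T [-0.    0.15  0.01]
shift shares [-0.012  0.063  0.09 ] turn [-0.002  0.175 -0.001]
```

>>> {"method": "play_rows", "body": {
  "targets": [
    [[-0.01,0,0.05,0,0.09,0],[0,0,0.04,0,0.08,0],[0,0,0,0,0,0]]
  ]
}}

```text
t: 12.5
eef_pos: [478.9, -275.7, 80.1]
ee_rot: [0.033, -0.124, 0.992, 0.004]
wrist_force: [1.2, 0.2, 0.8]
grip_width: 14.5
```

```bash
python3 -c "
from cal import *
where()
hook(-78,-4,.055)
a=snap('side','s5.png')[190:300,330:440];cv2.imwrite('pics/s5z.png',cv2.resize(a[:,:,::-1],None,fx=5,fy=5,interpolation=2))"
```

```text
bar in lid -77.97 -4.21 across -1.39
target [ 478.86 -274.28   78.98]
t 12.5 p [ 478.91 -275.71   80.08] yaw 0.2496 tilt 0.0666 roll -0.0005 w 14.5 F [1.2 0.2 0.8] T [ 0.1  -0.39 -0.05]
shift shares [-0.011  0.07   0.056] turn [-0.005  0.097 -0.003]
```

View pics/s5z.png

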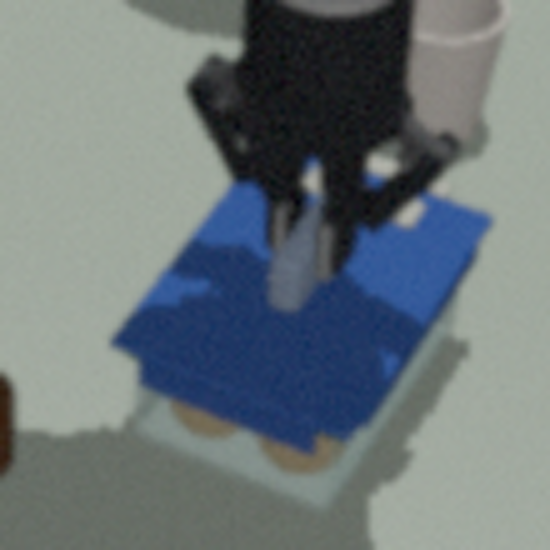

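The clip bead is now on the far rim at a tilt of about 0.067, as predicted. I release, then press the pad with closed fingers.

>>> {"method": "play_rows", "body": {
  "targets": [
    [[0,0,0,0,0,0],[0,0,0,0,0,0],[0,0,0,0,0,0],[0,0,0,0,0,0],[0,0,-0.4,0,0,0],[0,0,-0.8,0,0,0],[0,0,-0.8,0,0,0],[0,0,-0.8,0,0,0]]
  ],
  "jaw": 0.6
}}

```text
t: 13.35
eef_pos: [474.6, -276.6, 136.9]
ee_rot: [0.033, -0.124, 0.992, 0.004]
wrist_force: [0.1, 0.2, 0.6]
grip_width: 51.0
```

```bash
python3 -c "
from cal import *
a=64-78+78; L=142
th=.067
# pad in dish frame: bar(-78,58) + R*(64+79, 5+2+4)
x=-78+np.cos(th)*143-np.sin(th)*11; z=58+np.sin(th)*143+np.cos(th)*11
c=-1.2
P=[D[0]+x*np.cos(DY)-c*np.sin(DY),D[1]+x*np.sin(DY)+c*np.cos(DY),z]
print(P)
todo([P[0],P[1],z+20],DY,0)
a=snap('side','s6.png')[190:300,330:440];cv2.imwrite('pics/s6z.png',cv2.resize(a[:,:,::-1],None,fx=5,fy=5,interpolation=2))"
```

```text
[np.float64(541.8217686398032), np.float64(-259.44301582488646), np.float64(78.54915315844237)]
t 13.35 p [ 474.65 -276.63  136.93] yaw 0.2492 tilt 0.0661 roll -0.0004 w 51.0 F [0.1 0.2 0.6] T [-0.06  0.08 -0.07]
shift shares [-3.333  0.006  2.144] turn [-0.003  0.551 -0.007]
```

View pics/s6z.png

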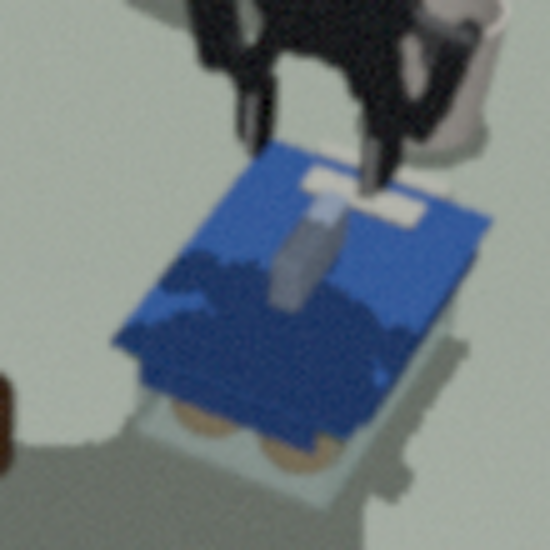

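>>> {"method": "play_rows", "body": {
  "targets": [
    [[-0.85,0,0,0,0,0],[-0.85,0,0,0,0,0],[-0.85,0,0,0,0,0],[-0.8,0,0,0,0.3,0],[0,0,0.5,0,0.25,0],[0,0,0.6,0,0,0],[0,0,0.5,0,0,0],[0,0,0,0,0,0]]
  ],
  "jaw": 0
}}

```text
t: 14.2
eef_pos: [538.4, -259.4, 105.8]
ee_rot: [-0.001, -0.124, 0.992, 0.001]
wrist_force: [0.1, 0.1, 0.9]
grip_width: -0.2
```

```bash
python3 -c "
from cal import *
todo([542,-259.4,78.5],DY,0)
a=snap('side','s7.png')[170:280,330:440];cv2.imwrite('pics/s7z.png',cv2.resize(a[:,:,::-1],None,fx=5,fy=5,interpolation=2))"
```

```text
t 14.2 p [ 538.36 -259.44  105.77] yaw 0.2487 tilt -0.0022 roll 0.0028 w -0.2 F [0.1 0.1 0.9] T [-0.02 -0.02 -0.06]
shift shares [-0.18  -0.047  1.363] turn [ 0.023 -0.019 -0.011]
```

View pics/s7z.png

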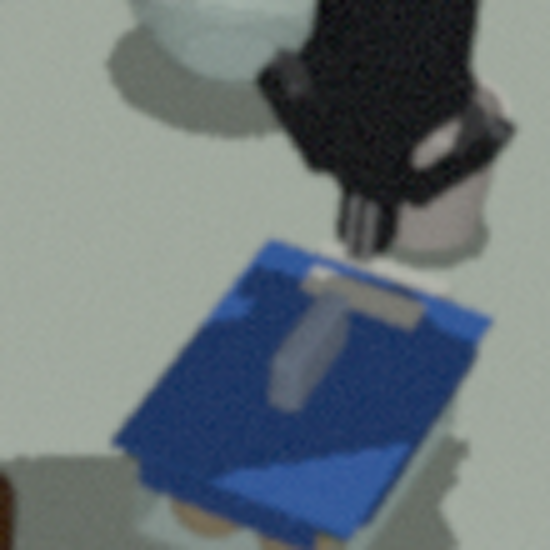

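>>> {"method": "play_rows", "body": {
  "targets": [
    [[-0.2,-0.05,0.4,0,0,0],[0,0,0.4,0,0,0],[0,0,0.25,0,0,0],[0,0,0.1,0,0,0],[0,0,0.1,0,0,0],[0,0,0,0,0,0]]
  ]
}}

```text
t: 14.85
eef_pos: [543.9, -260.0, 83.0]
ee_rot: [-0.0, -0.124, 0.992, 0.0]
wrist_force: [0.5, -0.1, -0.6]
grip_width: 0.1
```

>>> {"method": "play_rows", "body": {
  "targets": [
    [[0,0,0.1,0,0,0],[0,0,0,0,0,0]]
  ]
}}

```text
t: 15.05
eef_pos: [544.0, -260.0, 81.1]
ee_rot: [0.0, -0.124, 0.992, -0.0]
wrist_force: [-0.9, 0.3, 0.5]
grip_width: -0.1
```

>>> {"method": "play_rows", "body": {
  "targets": [
    [[0.05,0,0.1,0,0,0],[0,0,0.05,0,0,0],[0,0,0,0,0,0]]
  ]
}}

```text
t: 15.35
eef_pos: [542.9, -260.3, 78.1]
ee_rot: [-0.0, -0.124, 0.992, -0.0]
wrist_force: [0.6, -0.2, -0.2]
grip_width: 0.4
```

>>> {"method": "play_rows", "body": {
  "targets": [
    [[0,0,0.06,0,0,0],[0,0,0,0,0,0]]
  ]
}}

```text
t: 15.55
eef_pos: [543.1, -260.3, 77.0]
ee_rot: [0.0, -0.124, 0.992, -0.0]
wrist_force: [0.8, 0.4, 2.0]
grip_width: 0.0
```

>>> {"method": "play_rows", "body": {
  "targets": [
    [[0,0,0.06,0,0,0],[0,0,0,0,0,0]]
  ]
}}

```text
t: 15.75
eef_pos: [543.2, -260.3, 75.8]
ee_rot: [0.0, -0.124, 0.992, -0.0]
wrist_force: [1.5, -0.2, 1.4]
grip_width: -0.1
```

>>> {"method": "play_rows", "body": {
  "targets": [
    [[0,0,0.06,0,0,0],[0,0,0,0,0,0]]
  ]
}}

```text
t: 15.95
eef_pos: [543.1, -260.3, 74.4]
ee_rot: [0.0, -0.124, 0.992, -0.0]
wrist_force: [0.6, 1.1, 1.9]
grip_width: -0.0
```

>>> {"method": "play_rows", "body": {
  "targets": [
    [[0,0,0.06,0,0,0],[0,0,0,0,0,0]]
  ]
}}

```text
t: 16.15
eef_pos: [542.7, -260.2, 73.0]
ee_rot: [-0.0, -0.124, 0.992, 0.0]
wrist_force: [-0.7, -0.0, 0.3]
grip_width: 0.0
```

>>> {"method": "play_rows", "body": {
  "targets": [
    [[0,0,0.05,0,0,0],[0,0,0,0,0,0]]
  ]
}}

```text
t: 16.35
eef_pos: [542.7, -260.2, 72.0]
ee_rot: [-0.0, -0.124, 0.992, 0.0]
wrist_force: [-0.8, -0.2, 0.6]
grip_width: 0.2
```

```bash
python3 -c "
from cal import *
todo([542,-259.4,69],DY,0)
a=snap('side','s8.png')[170:280,330:440];cv2.imwrite('pics/s8z.png',cv2.resize(a[:,:,::-1],None,fx=5,fy=5,interpolation=2))"
```

```text
t 16.35 p [ 542.66 -260.16   71.98] yaw 0.2491 tilt -0.0007 roll 0.0004 w 0.2 F [-0.8 -0.2  0.6] T [-0.02  0.04  0.03]
shift shares [0.023 0.045 0.149] turn [ 0.003 -0.006 -0.007]
```

View pics/s8z.png

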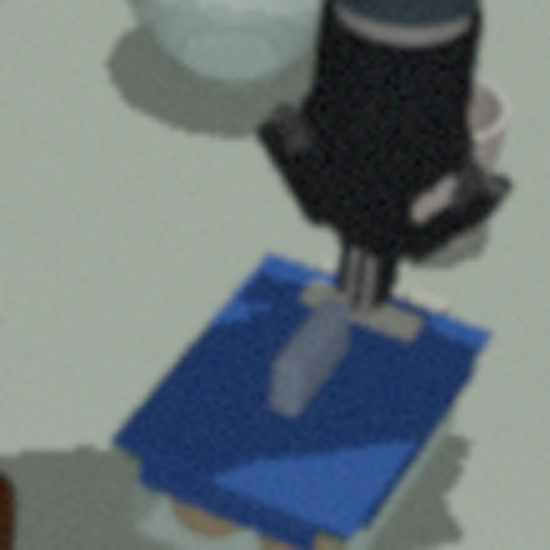

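>>> {"method": "play_rows", "body": {
  "targets": [
    [[0,0,0.05,0,0,0],[0,0,0,0,0,0]]
  ]
}}

```text
t: 16.6
eef_pos: [542.9, -260.2, 71.2]
ee_rot: [-0.0, -0.124, 0.992, 0.0]
wrist_force: [0.4, 0.4, 0.2]
grip_width: -0.1
```

>>> {"method": "play_rows", "body": {
  "targets": [
    [[0,0,0.05,0,0,0],[0,0,0,0,0,0]]
  ]
}}

```text
t: 16.8
eef_pos: [542.9, -260.2, 70.2]
ee_rot: [-0.0, -0.124, 0.992, 0.0]
wrist_force: [0.5, 0.7, 0.2]
grip_width: 0.0
```

>>> {"method": "play_rows", "body": {
  "targets": [
    [[0,0,0.05,0,0,0],[0,0,0,0,0,0]]
  ]
}}

```text
t: 17.0
eef_pos: [542.9, -260.2, 69.2]
ee_rot: [-0.0, -0.124, 0.992, 0.0]
wrist_force: [-0.8, 0.1, -0.1]
grip_width: 0.1
```

>>> {"method": "play_rows", "body": {
  "targets": [
    [[0,0,0.04,0,0,0],[0,0,0,0,0,0]]
  ]
}}

```text
t: 17.2
eef_pos: [543.0, -260.2, 69.1]
ee_rot: [0.0, -0.124, 0.992, -0.0]
wrist_force: [-1.7, 0.6, 5.3]
grip_width: -0.2
```

>>> {"method": "play_rows", "body": {
  "targets": [
    [[0,0,0.04,0,0,0],[0,0,0,0,0,0]]
  ]
}}

```text
t: 17.4
eef_pos: [543.0, -260.3, 69.0]
ee_rot: [0.0, -0.124, 0.992, -0.0]
wrist_force: [-4.1, 2.5, 11.3]
grip_width: 0.4
```

```bash
python3 -c "
from cal import *
todo([542,-259.4,69],DY,0)
a=snap('side','s9.png')[170:280,330:440];cv2.imwrite('pics/s9z.png',cv2.resize(a[:,:,::-1],None,fx=5,fy=5,interpolation=2))"
```

```text
t 17.4 p [ 543.01 -260.29   69.02] yaw 0.2492 tilt 0.0007 roll -0.001 w 0.4 F [-4.1  2.5 11.3] T [ 0.5   0.8  -0.06]
shift shares [0.038 0.056 0.001] turn [-0.009  0.006 -0.007]
```

View pics/s9z.png

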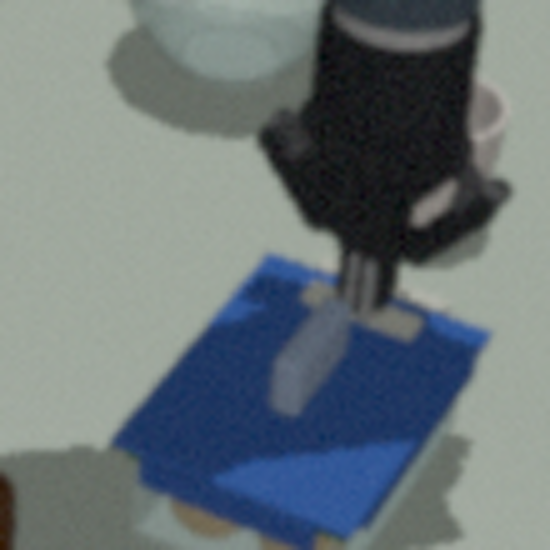

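The stop is firm at 69.0 mm, which is the seated pad height, and the clip end has dropped. I retract and inspect.

>>> {"method": "play_rows", "body": {
  "targets": [
    [[0,0,0.03,0,0,0],[0,0,0,0,0,0],[0,0,-0.2,0,0,0],[0,0,-0.6,0,0,0],[0,0,-0.9,0,0,0],[0,0,-0.9,0,0,0],[0,0,-0.9,0,0,0],[0,0,-0.9,0,0,0]]
  ]
}}

```text
t: 18.25
eef_pos: [543.0, -260.3, 156.5]
ee_rot: [0.0, -0.124, 0.992, -0.0]
wrist_force: [0.1, -0.6, -0.8]
grip_width: 0.0
```

>>> {"method": "play_rows", "body": {
  "targets": [
    [[0,0.9,-0.5,0,0,0],[0,0.9,0,0,0,0],[0,0.9,0,0,0,0],[0,0.9,0,0,0,0],[0,0.9,0,0,0,0],[0,0.9,0,0,0,0],[0,0.9,0,0,0,0],[0,0.9,0,0,0,0]]
  ]
}}

```text
t: 19.05
eef_pos: [507.0, -119.2, 165.1]
ee_rot: [-0.0, -0.124, 0.992, -0.0]
wrist_force: [-0.8, 0.0, -0.6]
grip_width: -0.3
```

>>> {"method": "play_rows", "body": {
  "targets": [
    [[0,0.9,0,0,0,0],[0,0.9,0,0,0,0],[0,0.9,0,0,0,0],[0,0.9,0,0,0,0],[0,0.9,0,0,0,0],[0,0.9,0,0,0,0],[0,0.9,0,0,0,0],[0,0,0,0,0,0]]
  ]
}}

```text
t: 19.85
eef_pos: [475.5, 3.5, 165.2]
ee_rot: [-0.0, -0.125, 0.992, 0.0]
wrist_force: [0.5, -0.3, -0.2]
grip_width: -0.2
```

```bash
python3 - <<'E'
from cal import *
np.set_printoptions(precision=2,suppress=True)
s=snap('side','s10.png');t=snap('top','t10.png')
a=s[200:300,330:440];cv2.imwrite('pics/s10z.png',cv2.resize(a[:,:,::-1],None,fx=7,fy=6,interpolation=2))
full=[[(0,0),(639,0),(639,399),(0,399)]]
print('top lid at z67',fit({'top':t},blue,lid_model,[479,-274,.25],z=67),'before dish',fit({'top':cv2.imread('pics/t0.png')[:,:,::-1]},green,dish_model,[478,-275,.25],z=58))
draw(t,'top',[479.6,-274.5,.25],67,(365,145,80,90),6,'d_t10.png',(0,0),None)
# side: pixel offset of ~(.6,1.1)
draw(s,'side',[479.6,-274.5,.25],67,(335,205,100,90),6,'d_s10.png',(.6,1.1),[479.6,-274.5,.25])
cv2.imwrite('pics/s10f.png',s[:,:,::-1])
for n in ('lid_clip_end','lid_lip_end','lid_grip'):
    A=arm.landmark_of('top',n);B=arm.landmark_of('side',n)
    print(n,[tri(x['pixel'],y['pixel']) for x in A[:2] for y in B[:2] if abs(np.array(x['pixel'])[0]-408)<40])
E
```

```text
top lid at z67 (array([ 479.68, -271.6 ,    0.24]), np.float64(0.011812202538840003)) before dish (array([ 478.71, -273.61,    0.25]), np.float64(0.08743951879006726))
lid_clip_end [(array([ 538.48, -252.04,   57.69]), np.float64(0.9724251483239511)), (array([ 251.17, -126.98,  366.69]), np.float64(464.7780109702876))]
lid_lip_end [(array([ 169.18, -177.25,  355.61]), np.float64(424.23440660917896)), (array([ 399.45, -302.92,   80.1 ]), np.float64(5.085799744703889))]
lid_grip [(array([ 481.93, -276.75,   82.09]), np.float64(0.5658064260804754)), (array([ 220.07, -149.36,  374.53]), np.float64(447.27295780185614))]
```

View pics/s10z.png

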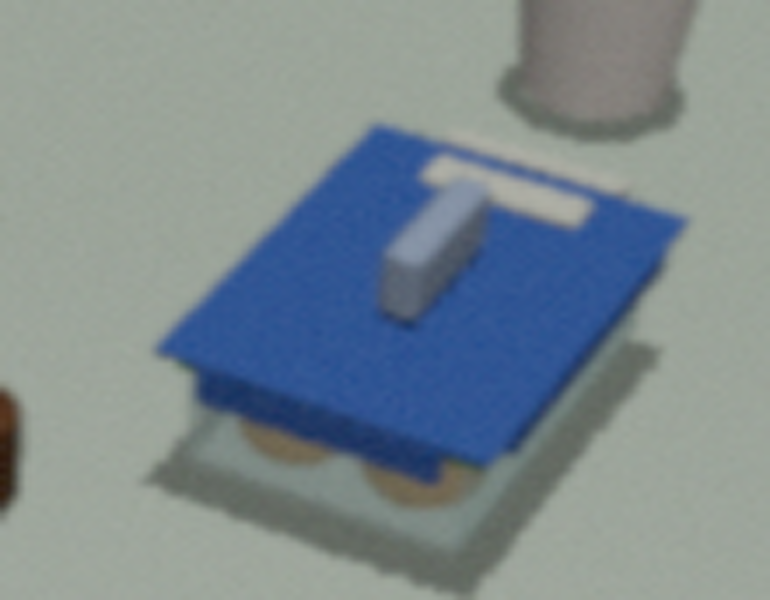

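View pics/d_s10.png

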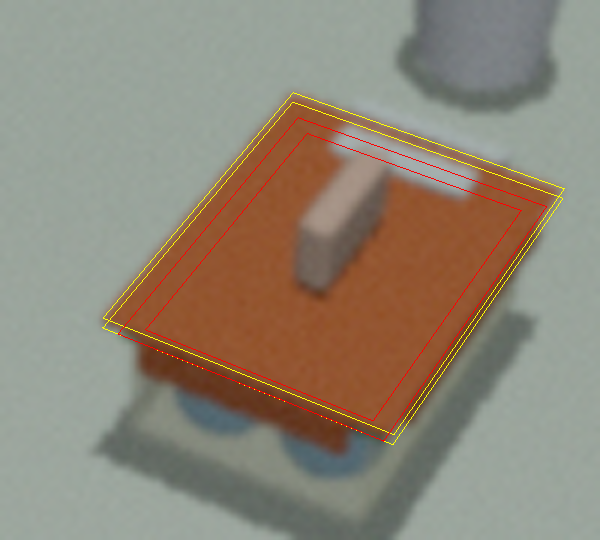

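View pics/d_t10.png

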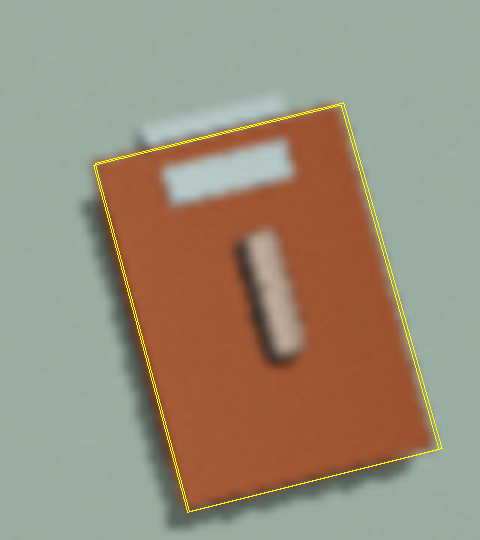

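```bash
python3 - <<'E'
from cal import *
np.set_printoptions(precision=3,suppress=True)
def top(im):
    f=im.astype(np.float32); return np.clip(f[:,:,2]-f[:,:,0]-72,0,25)
def tl(cam,p,zl,zc):
    x,y,th,du,dv=p;c,s=np.cos(th),np.sin(th)
    return np.array([proj(cam,[x+c*u*86-s*v*62,y+s*u*86+c*v*62,zc if u>0 else zl]) for u,v in((1,1),(1,-1),(-1,-1),(-1,1))])+[du,dv]
def run(f,p0,zl0,zc0):
    im=cv2.imread('pics/'+f)[:,:,::-1].astype(np.float32)
    q=cv2.GaussianBlur(im[:,:,2]-im[:,:,0],(0,0),.5); q=np.clip(q,60,95)-60
    off=proj('side',[p0[0],p0[1],60]).round().astype(int)-50; q=q[off[1]:off[1]+100,off[0]:off[0]+100]
    W=np.ones(q.shape,bool)
    pm=np.zeros(q.shape,np.uint8)
    for R in (rect(p0[0],p0[1],zc0+2,p0[2],24,66,64),rect(p0[0],p0[1],zl0+16,p0[2],75,45,5)): cv2.fillPoly(pm,[np.round(pj('side',R,off)).astype(np.int32)],1)
    W&=pm==0
    def cost(v):
        P=tl('side',[*p0,v[0],v[1]],zl0,zc0+v[2])-off
        m=rast([(P,255)],q.shape)[W];A=np.c_[m,np.ones(m.size)];k=np.linalg.lstsq(A,q[W],rcond=None)[0];return ((A@k-q[W])**2).sum()/((q[W]-q[W].mean())**2).sum()
    r=minimize(cost,[.5,1,0],method='Nelder-Mead',options=dict(initial_simplex=np.array([[.5,1,0],[1.5,1,0],[.5,2,0],[.5,1,8.]]),xatol=.02,fatol=1e-6))
    print(f,'px offset, clip-end extra height',r.x,r.fun)
run('s0.png',[488.6,37.5,.196],21,21)
run('s10.png',[480,-274.5,.25],67,67)
run('s6.png',[480,-275,.25],67,67)
E
```

```text
s0.png px offset, clip-end extra height [ 0.429  1.651 -2.817] 0.07621269907283841
s10.png px offset, clip-end extra height [-0.058  1.947 -1.21 ] 0.0515537924528575
s6.png px offset, clip-end extra height [-0.096  1.436  6.631] 0.3734286058985035
```

View pics/t10.png

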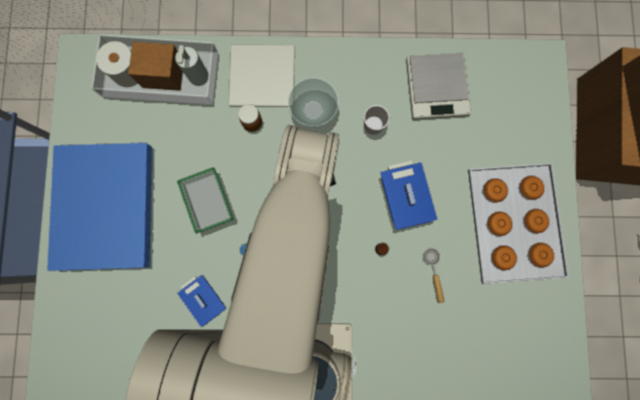

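```bash
python3 -c "
from h import *
print(arm.sense()['t'],arm.job_done())"
```

```text
the job is handed in; nothing more can be done
20.25 None
```

The larger blue lid is on the roll dish with its lip hooked and its clip snapped. I handed the job in at 20.25 s, with the arm well clear and touching nothing.

**What I did:**
- I gripped the lid by its fin and hooked the lip, tilted about 0.16 rad, under the end of the rim nearest the robot. Drawing it to the clip end stopped at about 3 N.
- I then turned the clip end down, let go, and pressed the white pad with the closed fingers.

**Checks that agreed:**
- **Clip end:** it dropped ahead of the fingers, with no force on them down to 69.2 mm. It then stopped firmly at 69.0 mm, the seated pad height, at about 11 N in the last reading before one further 0.6 mm nudge.
- **Flatness:** a fit in the side picture puts the clip end level with the lip end to within about 2 mm. Before the snap it read about 7 mm high.
- **Surroundings:** nothing else looked moved in the final pictures. The arm hides the blue pot in the last top view.

**Checks that were weaker or disagreed:**
- **Snap force:** I only saw readings at the end of each move. None of them caught the 6–18 N snap itself, so I inferred the snap from the drop in height.
- **Camera agreement:** the two cameras differed by about 4 mm on the dish's position. A light touch on the side skirt also suggested the dish sat 1–2 mm off my estimate. I moved about 1 mm across and the contact went away.
- **Dish position:** the top-view fit put the lid 2 mm to one side of where it had put the dish at the start. That is within the bias I saw, so a slight nudge of the dish cannot be ruled out.
- **Landmark networks:** their lid heights were inconsistent (clip end 58 mm, lip end 80 mm), so I did not rely on them.

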